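# Shut down the bench console and set the isolator for its padlock

## Robot

A 6-joint arm with a two-finger parallel gripper is mounted at the origin on the work surface. World frame = base frame: x ahead of the robot, y to its left, z up, the work surface at z = 0. Lengths are in mm, angles in rad, forces in N, time in s.
With the tool pointing down it reaches from about 250 to 800 mm from the base axis. Payload 8.5 kg.
Tool frame: the origin (TCP) lies between the finger pads; the fingertips stand ctrl.tip_reach ahead of it and the grasp point (between the pads) lies 8 mm behind it (ctrl.tip_reach is the distance from the TCP to the fingertips, in mm); z points along the fingers, y is the line along which they close (so a half turn about z gives the same grasp; the last joint's range is limited). The gripper opens to 85 mm and grips with 20 to 120 N. Pads are 22 mm wide; open, the fingers measure 114 mm over their backs; the gripper's body (76 mm by 85 mm) begins 54 mm behind the grasp point. The pads swing forward as they close: fully open they stand 13 mm farther back than shut.
Start: joints at [-1.274, 0.238, -0.013, 1.319, 0, 1.571], TCP at [153.528, -502.005, 242.276] pointing down, gripper open.
Joint ranges: [-2.66, 2.66], [-1.03, 1.9], [-1.14, 1.46], [-1.82, 2.27], [-1.45, 1.34], [-3.14, 3.14]. Speed limits (rad/s): [2.22, 2.22, 2.79, 3.14, 3.14, 3.14].

## Interface

Orientations are given as a rotation vector (axis times angle).
In Python, from bench import ctrl gives the robot as it stands. The module is installed in compiled form; this text tells all that it offers. Calls block until the motion is done:
- ctrl.goto(position, orientation): joint-space move of the TCP to a pose.
- ctrl.line_to(position, rotation=None, max_speed=150): straight line of the TCP; rotation=None keeps the orientation; max_speed is the mean speed in mm/s.
- ctrl.movej(angles): joint-space move.
- ctrl.release() and ctrl.gripper_close(grip_force=None): open the fingers fully, or close them until they stop; grip_force is the grip in N (None keeps the last).
- ctrl.wait(seconds).
- ctrl.inverse_kinematics(position, orientation): joint angles nearest the present ones, or None.
- ctrl.state(): the state.
- ctrl.get_image(name): name is "scene" or "top"; returns the picture (480x640x3 uint8, red, green, blue); there is no depth.
- ctrl.camera_model(name): a dict with "fx", "fy", "cx", "cy" (pixels), "world_from_camera" (4x4, takes a point from camera to world coordinates). Camera axes: x right, y up, looking along -z (the intrinsics and any distortion apply to the point x, -y, -z); pixel columns grow to the right and rows downward; lengths in mm; the calibration is good to about 2 mm. A picture is of the moment at which its call begins. camera_model takes no time and is no camera call.
A pose or a line that the arm cannot do raises ctrl.Unreachable and nothing moves.
- ctrl.finish_job(): hands the job in; it is judged then, once.
The state is a dict: "time": time; "joints": joint angles; "joint_velocities": joint speeds; "joint_torque": joint torques, N m; "tcp_pos": TCP position; "tcp_rot": TCP orientation; "force": force on the tool from outside, world axes, zero at the start; "ft_torque": the same for the moment, N m; "width": opening from 0.0 (shut) to 1.0 (fully open); "grasp_force": force on a finger pad.
Only numpy, scipy, OpenCV 4.12 (cv2) and the standard library are available. Lean on these libraries where they do the work, as an engineer would, in place of code of your own. Each camera call takes 0.05 s, during which the arm holds its last target. There are 200 camera calls.

## Task

Make the bench machines safe for a blade change: on the control console press the blue, then the yellow, then the red button, one at a time, each fully in for a moment and let out again before the next, without pressing the green or white one. Then swing the isolator's red handle to off so that the hole in its end lines up with the hole in the steel hasp for a padlock, and let go. Leave everything else on the bench where it is.

Things in the scene. Friction and masses are not known exactly. Their poses are not given: they have to be found in the camera images.
- console: grey console fixed to the bench, 150 (its x) x 210 (its y) x 60 mm, left or right of the isolator, turned up to 0.3 rad; origin under its centre. On top, in any order: five round buttons and a flat steel plug, in two rows of three (56 mm apart along its x, 54 mm along its y). A steel bow 82 mm above the bench runs along its x at each end, 94 mm from the centre
- isolator: isolator box fixed to the bench, white with a yellow top, 120 (its x) x 200 (its y) x 80 mm; origin under its centre. A steel hasp plate sticks out over its edge facing the robot. Turned up to 0.3 rad
- handle (a joint): angle of the isolator's red handle about a vertical axis; rad. 0 = on stop (handle points to the box's own +y); grows anticlockwise seen from above, starts at 0 to 0.4; 1.30 is off, where its hole is right above the hasp hole; it can be swung past off to a stop at 1.65. Friction of about 0.22 N m holds it wherever it is left
- handle_hub (a point): point on the handle's turning axis, at the height of the top of the handle (127 mm above the bench). From the hub (22 mm radius) towards the handle's hole runs the grip: a straight upright bar 14 mm thick, 36 mm tall (91 to 127 mm above the bench), out to 88 mm from the axis
- handle_hole (a point): centre of the 12 mm hole in the flat tab at the outer end of the handle (28 mm wide, 6 mm thick, its top 97 mm above the bench), 105 mm from the axis
- hasp_hole (a point): centre of the 12 mm hole in the fixed steel hasp plate, 105 mm from the handle's axis, top 85 mm above the bench
- blue (a joint): travel of the blue button; m, 0 = out, 0.006 = fully in. Spring return: starts to move at 1.5 N, fully in at 5 N
- blue_top (a point): centre of the top of the blue button, a 28 mm disc standing 6 mm above its black 44 mm round housing, 78 mm above the bench when out; pressed straight down
- yellow (a joint): travel of the yellow button; m, 0 = out, 0.006 = fully in. Spring return: starts to move at 1.5 N, fully in at 5 N
- yellow_top (a point): centre of the top of the yellow button, a 28 mm disc standing 6 mm above its black 44 mm round housing, 78 mm above the bench when out; pressed straight down
- red (a joint): travel of the red button; m, 0 = out, 0.006 = fully in. Spring return: starts to move at 1.5 N, fully in at 5 N
- red_top (a point): centre of the top of the red button, a 28 mm disc standing 6 mm above its black 44 mm round housing, 78 mm above the bench when out; pressed straight down
- green (a joint): travel of the green button; m, 0 = out, 0.006 = fully in. Spring return: starts to move at 1.5 N, fully in at 5 N
- green_top (a point): centre of the top of the green button, a 28 mm disc standing 6 mm above its black 44 mm round housing, 78 mm above the bench when out; pressed straight down
- white (a joint): travel of the white button; m, 0 = out, 0.006 = fully in. Spring return: starts to move at 1.5 N, fully in at 5 N
- white_top (a point): centre of the top of the white button, a 28 mm disc standing 6 mm above its black 44 mm round housing, 78 mm above the bench when out; pressed straight down
- glue: a white glue bottle with a red cap, 56 mm across, 190 mm tall, standing just behind the console; origin at the centre of its foot (loose)
- drill: a green and black cordless drill standing upright on its battery behind the isolator, about 200 mm long (along its own x), 75 mm wide, 192 mm tall; origin under the battery (loose)
- padlock: a small brass padlock, body 32 x 40 x 14 mm, lying on the top of the isolator box near its -y end; origin under the centre of its body (loose)
- candle_block: a light wooden block with a brass rim on top, 64 x 64 x 71 mm, in the middle near the robot's side of the bench; origin under its centre (loose)
- varnish: a green varnish can with a paper label, 54 mm across, 160 mm tall, standing between the console and the isolator; origin at the centre of its foot (loose)
- offcut: a plywood offcut 50 x 110 x 45 mm (long along its own y), behind the console; origin under its centre (loose)
- tape_measure: a yellow and black tape measure 60 x 34 x 58 mm, on the robot's side of the isolator; origin under its centre (loose)
- screwdriver: a screwdriver with an orange handle, 160 mm long, lying on the robot's side of the console, up to about 30 mm tall (loose)

How it is judged (in metres and radians):
On the way, in this order (a step that is already met when the one before it is completed fails the run):
1. the blue button is pressed at least 4.5 mm in, all other buttons being out (value of joint blue above 0.0045 m and value of joint each of yellow, red, green, white below 0.0015 m), for 0.1 s.
2. the yellow button is pressed at least 4.5 mm in, all other buttons being out (value of joint yellow above 0.0045 m and value of joint each of blue, red, green, white below 0.0015 m), for 0.1 s.
3. the red button is pressed at least 4.5 mm in, all other buttons being out (value of joint red above 0.0045 m and value of joint each of blue, yellow, green, white below 0.0015 m), for 0.1 s.
4. the isolator handle is at off and at rest: its hole within 5 mm of the hasp hole, seen from above, all buttons out (horizontal distance between handle_hole and hasp_hole below 0.005 m and velocity of joint handle between -0.05 and 0.05 rad/s and value of joint each of blue, yellow, red, green, white below 0.0015 m), for 0.3 s.
At the end, for the whole second after the job is handed in: the hole in the handle is within 5 mm (horizontally) of the hole in the hasp, the handle is at rest, and all five buttons are out (less than 1.5 mm in) (all of step 4); the robot touches nothing.
It fails at once if the green or the white button is pressed more than 3 mm (value of joint any of green, white above 0.003 m).
It fails at once if a loose thing on the bench (glue bottle, drill, padlock, candle block, varnish can, offcut, tape measure, screwdriver) is moved more than 20 mm (distance of any of glue, drill, padlock, candle_block, varnish, offcut, tape_measure, screwdriver from where it was at the start of the episode above 0.02 m).
It also fails if it takes over 58 s, if anything falls off the work surface, if the arm or the gripper's body presses on something with over 40 N, if the wrist force passes 120 N, or if a joint passes its speed limit or range.

## Working session

There is one attempt and no reset: what is moved stays moved. The work goes in short steps, each a Python script; the robot and the scene stay as the last script left them, time stands still between calls to the robot, and variables do not carry over. Pictures are saved under pics/ and viewed, at most 10 in all, crops included, and the job is handed in when it is done.

```bash
mkdir -p pics; python3 - <<'E'
from bench import ctrl
import cv2,numpy as np
for n in("scene","top"):
    im=ctrl.get_image(n);cv2.imwrite(f"pics/{n}0.png",im[:,:,::-1])
    m=ctrl.camera_model(n);print(n,{k:(np.round(v,3).tolist() if not isinstance(v,str) else v) for k,v in m.items()})
s=ctrl.state();print(s,ctrl.tip_reach)
E
```

```text
scene {'fx': 470.517, 'fy': 470.517, 'cx': 322.158, 'cy': 251.79, 'world_from_camera': [[0.634, -0.555, 0.539, 1094.398], [0.774, 0.455, -0.441, -457.478], [-0.0, 0.696, 0.718, 858.523], [0.0, 0.0, 0.0, 1.0]]}
top {'fx': 570.136, 'fy': 570.136, 'cx': 317.935, 'cy': 238.988, 'world_from_camera': [[-0.017, 0.983, -0.184, 362.095], [-1.0, -0.022, -0.022, 7.054], [-0.026, 0.183, 0.983, 1100.148], [0.0, 0.0, 0.0, 1.0]]}
{'time': 0.1, 'joints': array([-1.27399704e+00,  2.38714090e-01, -1.41378413e-02,  1.31917243e+00,
       -9.12456674e-06,  1.57079517e+00]), 'joint_velocities': array([ 0.00165393,  0.00024546,  0.00194504, -0.0014284 , -0.00068914,
       -0.00098262]), 'joint_torque': array([ 2.61874789e-06, -5.39719176e+01,  3.47000742e+01,  1.34287134e-02,
       -3.75766729e-05, -3.63352484e-06]), 'tcp_pos': array([ 153.44234881, -501.72908001,  241.75790286]), 'tcp_rot': array([-3.10586316e+00, -4.64324353e-01,  2.99271379e-04]), 'force': array([-0.71413129, -0.04941327,  0.22537755]), 'ft_torque': array([-0.05395678, -0.02410313, -0.01597694]), 'grasp_force': 0.0, 'width': 1.0019661928534394} 11.0
```

View pics/top0.png

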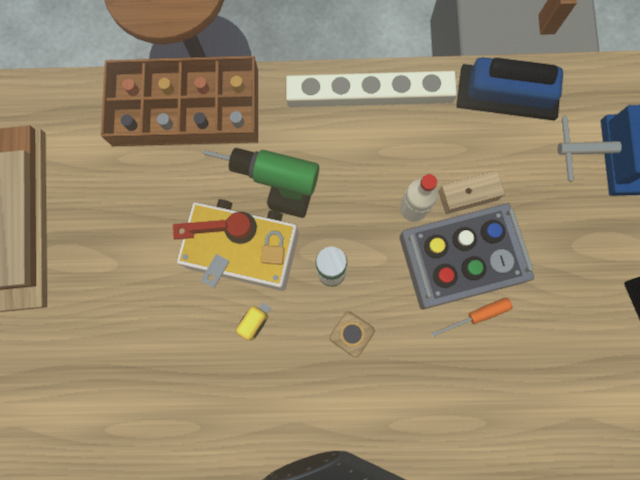

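View pics/scene0.png

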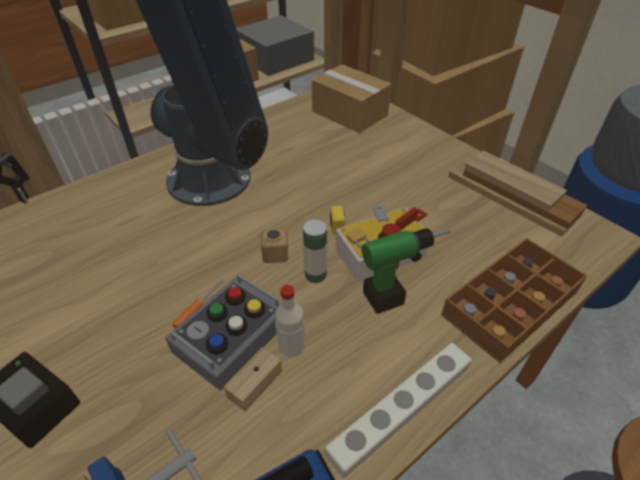

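Top view: the console is right with blue (495,230), yellow (437,245), red (446,275), green (476,268) and white (466,238). The isolator is left, with its hub near (240,227), the handle pointing left to (183,230) and the hasp near (213,272). The scene view shows the same buttons at red (235,295), yellow (254,307) and blue (217,342). Next I'll measure by masks and triangulation.

```bash
cat > h.py <<'E'
from bench import ctrl
import cv2,numpy as np
def ray(n,uv):
    m=ctrl.camera_model(n);T=np.array(m["world_from_camera"])
    d=np.array([(uv[0]-m["cx"])/m["fx"],-(uv[1]-m["cy"])/m["fy"],-1.])
    d=T[:3,:3]@d;return T[:3,3],d/np.linalg.norm(d)
def onz(n,uv,z):
    o,d=ray(n,uv);return (o+d*(z-o[2])/d[2])[:2]
def tri(a,b):
    (o1,d1),(o2,d2)=ray("top",a),ray("scene",b)
    s=np.linalg.lstsq(np.c_[d1,-d2],o2-o1,rcond=None)[0]
    p,q=o1+s[0]*d1,o2+s[1]*d2;return (p+q)/2,np.linalg.norm(p-q)
def blob(im,lo,hi,c,r=14):
    """centroid/area of the HSV-range blob nearest pixel c"""
    hsv=cv2.cvtColor(im,cv2.COLOR_RGB2HSV);m=cv2.inRange(hsv,np.array(lo),np.array(hi))
    if lo[0]==0 and hi[0]<=8: m|=cv2.inRange(hsv,np.array([172]+lo[1:]),np.array([180]+hi[1:]))
    w=np.zeros_like(m);cv2.circle(w,c,r,255,-1);m&=w
    n,l,s,ce=cv2.connectedComponentsWithStats(m)
    i=1+np.argmax(s[1:,4]);return ce[i],s[i,4]
E
python3 - <<'E'
from h import *
t,s=ctrl.get_image("top"),ctrl.get_image("scene")
C=dict(blue=([105,120,50],[125,255,255],(495,230),(217,342)),yellow=([20,120,100],[35,255,255],(437,245),(254,307)),
red=([0,130,80],[8,255,255],(446,275),(235,295)),green=([60,100,40],[90,255,255],(476,268),(216,310)),white=([0+10,0,150],[180,70,255],(466,238),(236,324)))
for k,(lo,hi,a,b) in C.items():
    A,na=blob(t,lo,hi,a);B,nb=blob(s,lo,hi,b)
    p,e=tri(A,B);print(k,A.round(1),na,B.round(1),nb,p.round(1),round(e,1),onz("top",A,78).round(1))
for k,a,z in(("glue cap",(429,183),190),("drill chuck",(240,162),160),("drill bit tip",(205,153),160),("drill near",(272,212),40),("drill back",(315,180),170),("varnish",(331,262),160),("screwdr",(490,311),25),("tape",(252,322),58)):print(k,onz("top",a,z).round(0))
c=cv2.resize(t[180:310,160:320],None,fx=5,fy=5,interpolation=cv2.INTER_CUBIC)[:600,:800];cv2.imwrite("pics/iso.png",c[:,:,::-1])
c=cv2.resize(s[180:320,330:460],None,fx=4.2,fy=4.2,interpolation=cv2.INTER_CUBIC);cv2.imwrite("pics/iso_s.png",c[:,:,::-1])
E
```

```text
blue [494.3 229.8] 174 [215.9 340. ] 158 [ 562.6 -290.5   77.8] 0.9 [ 562.8 -290.1]
yellow [436.9 245. ] 208 [253.6 304.8] 141 [ 536.9 -185.4   77.9] 0.9 [ 537.2 -185. ]
red [446.1 274.5] 201 [234.3 292.3] 123 [ 482.8 -198.7   78. ] 0.9 [ 483.  -198.3]
green [475.2 266.9] 174 [215.8 308.2] 112 [ 495.5 -251.2   79. ] 0.7 [ 495.8 -251.1]
white [465.8 237.2] 178 [235.1 321.2] 95 [ 549.6 -237.9   79.8] 1.2 [ 550.2 -237.8]
glue cap [ 622. -157.]
drill chuck [676. 161.]
drill bit tip [694. 222.]
drill near [615. 118.]
drill back [637.  31.]
varnish [498.   7.]
screwdr [ 419. -286.]
tape [406. 153.]
```

View pics/iso.png

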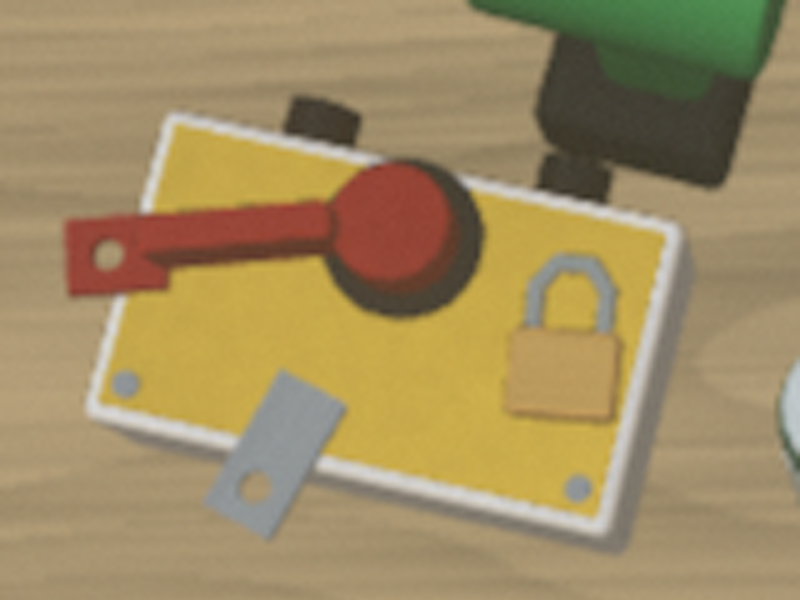

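View pics/iso_s.png

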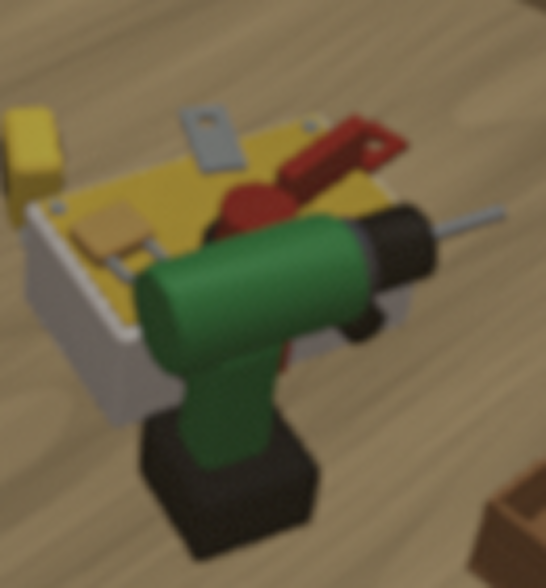

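```bash
python3 - <<'E'
from h import *
T=lambda c:((c[0]+.5)/5-.5+160,(c[1]+.5)/5-.5+180)
S=lambda c:((c[0]+.5)/4.2-.5+330,(c[1]+.5)/4.2-.5+180)
P={}
for k,a,b,z in(("hub",(390,222),(258,208),127),("hole",(109,254),(376,147),97),("hasp",(254,487),(209,119),85)):
    p,e=tri(T(a),S(b));P[k]=onz("top",T(a),z);print(k,p.round(1),round(e,1),P[k].round(1))
f=lambda v:(round(float(np.linalg.norm(v)),1),round(float(np.arctan2(v[1],v[0])),3))
print("hole",f(P["hole"]-P["hub"]),"hasp",f(P["hasp"]-P["hub"]))
for c in((170,118),(678,230),(606,530),(92,412)):print("corner",onz("top",T(c),80).round(0))
E
```

```text
hub [577.3 172.4 110.6] 0.2 [573.6 169.5]
hole [571.7 277.7  92.8] 0.5 [570.7 276.4]
hasp [486.6 225.   86.4] 1.2 [486.4 224.8]
hole (106.9, 1.599) hasp (103.3, 2.577)
corner [625. 260.]
corner [578.  71.]
corner [469.  99.]
corner [516. 286.]
```

```bash
cat >> h.py <<'E'
from scipy.spatial.transform import Rotation as Rn
from scipy.optimize import fsolve
def tool(phi):
    y=np.array([np.cos(phi),np.sin(phi),0]);z=np.array([0,0,-1.])
    return Rn.from_matrix(np.c_[np.cross(y,z),y,z]).as_rotvec()
HOLE,HASP=np.array([570.7,276.4]),np.array([486.4,224.8])
HUB=fsolve(lambda h:[np.linalg.norm(h-HOLE)-105,np.linalg.norm(h-HASP)-105],[575,171])
A0,A1=[float(np.arctan2(*(p-HUB)[::-1])) for p in(HOLE,HASP)]
E
python3 - <<'E'
from h import *
print(HUB,A0,A1)
for sg in(1,-1):
    for a in(A0,A1):
        j=ctrl.inverse_kinematics([*(HUB+60*np.array([np.cos(a),np.sin(a)])),108],tool(a+sg*np.pi/2));print(sg,None if j is None else np.round(j,2))
B=dict(blue=(562.6,-290.3),yellow=(537,-185.2),red=(482.9,-198.5))
ctrl.gripper_close(20)
R=tool(np.pi/2+.244)
R=min((tool(p) for p in(np.pi/2+.24,-np.pi/2+.24)),key=lambda r:abs(ctrl.inverse_kinematics([*B["blue"],240],r)[5]-1.57))
ctrl.goto([*B["blue"],240],R)
for k,p in B.items():
    ctrl.line_to([*p,125]);ctrl.line_to([*p,94],max_speed=80);ctrl.wait(.2)
    f0=ctrl.state()["force"][2];z=89.;log=[]
    while z>80:
        z-=1;ctrl.line_to([*p,z],max_speed=30);ctrl.wait(.1)
        s=ctrl.state();f=s["force"][2]-f0;log.append((round(s["tcp_pos"][2],1),round(f,1)))
        if abs(f)>9:break
    ctrl.wait(.3);ctrl.line_to([*p,125]);print(k,log,round(s["time"],1))
ctrl.line_to([*p,250])
print(ctrl.state()["time"])
E
```

```text
[576.91558559 171.58413051] 1.630027006846828 2.6101033001830043
1 [ 0.38  0.47 -0.02  1.08  0.   -1.25]
1 [ 0.37  0.38 -0.17  1.02  0.   -2.24]
-1 [ 0.38  0.47 -0.02  1.08  0.    1.9 ]
-1 [ 0.37  0.38 -0.17  1.02  0.    0.9 ]
blue [(np.float64(88.4), np.float64(3.4)), (np.float64(87.3), np.float64(3.5)), (np.float64(87.0), np.float64(9.9))] 5.5
yellow [(np.float64(88.4), np.float64(4.0)), (np.float64(87.2), np.float64(5.5)), (np.float64(87.0), np.float64(12.8))] 8.9
red [(np.float64(88.4), np.float64(5.1)), (np.float64(87.2), np.float64(5.7)), (np.float64(86.9), np.float64(14.6))] 12.0
13.7333
```

All three buttons reached a hard stop at a tip height of about 72 mm, with the spring forces the text predicts. Next I'll grip the handle bar and swing it.

```bash
python3 - <<'E'
from h import *
pose=lambda a,z:([*(HUB+60*np.array([np.cos(a),np.sin(a)])),z],tool(a-np.pi/2))
ctrl.release()
p,r=pose(A0,260);ctrl.goto(p,r)
ctrl.line_to(pose(A0,112)[0],max_speed=120)
s=ctrl.state();print(s["time"],s["force"].round(1))
ctrl.gripper_close(25);s=ctrl.state();print(s["width"],s["grasp_force"],s["force"].round(1))
for a in np.linspace(A0,A1,11)[1:]:
    p,r=pose(a,112);ctrl.line_to(p,r,max_speed=60)
    s=ctrl.state();print(round(s["time"],1),s["force"].round(1),round(float(s["ft_torque"][2]),2))
ctrl.wait(.3);ctrl.release();ctrl.line_to(pose(A1,260)[0],max_speed=150)
ctrl.goto([350,-100,330],tool(-.4))
t=ctrl.get_image("top");print(ctrl.state()["time"])
cv2.imwrite("pics/top1.png",cv2.resize(t[180:310,160:320],None,fx=4.6,fy=4.6,interpolation=cv2.INTER_CUBIC)[:,:,::-1])
cv2.imwrite("pics/full1.png",t[:,:,::-1])
E
```

```text
17.5167 [0.5 0.4 0. ]
0.15801153350863606 27.985518872737885 [ 1.3 -0.2  1.6]
18.4 [ 1.3 -0.2  0.4] 0.21
18.7 [ 2.4 -0.7  1.8] 0.32
18.9 [ 2.4 -1.6  1.8] 0.26
19.2 [ 3.  -0.9  1.7] 0.27
19.4 [ 2.3 -1.7  2. ] 0.33
19.7 [ 3.5 -2.   2.9] 0.35
19.9 [ 3.9 -2.9  2.2] 0.31
20.2 [ 4.5 -2.4  1.4] 0.32
20.4 [ 4.1 -1.4  2.5] 0.3
20.7 [ 4.5 -0.9  1.4] 0.27
24.175
```

View pics/top1.png

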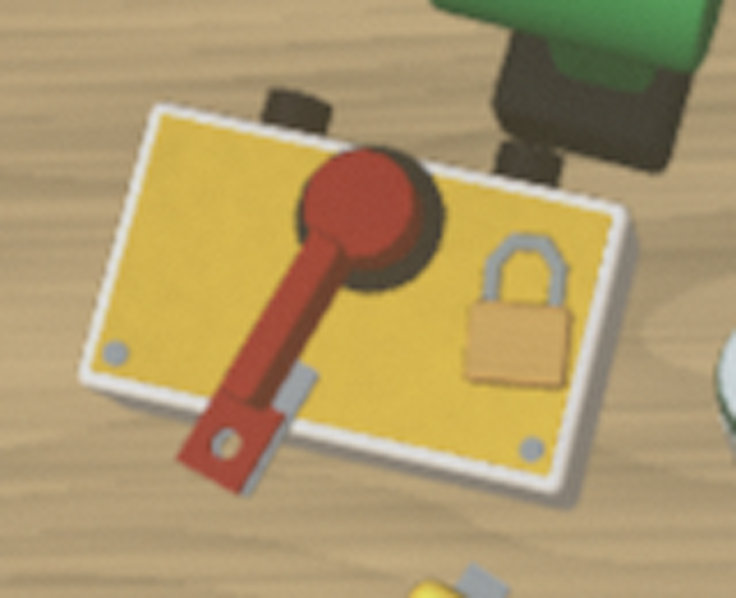

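View pics/full1.png

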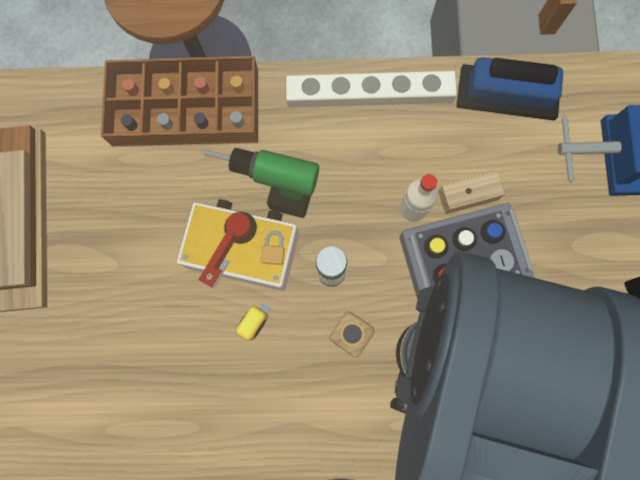

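The handle now lies over the hasp, with its hole at about crop (227,444), and nothing else has moved. I'll check the offset at the tab's height.

```bash
python3 - <<'E'
from h import *
u=((227+.5)/4.6-.5+160,(444+.5)/4.6-.5+180)
p=onz("top",u,97);d=p-HASP
print(p,np.linalg.norm(d),np.arctan2(*(p-HUB)[::-1])-A1)
# scene view
s=ctrl.get_image("scene")
cv2.imwrite("pics/s1.png",cv2.resize(s[180:260,340:450],None,fx=7,fy=7,interpolation=cv2.INTER_CUBIC)[:,:,::-1])
E
```

```text
[486.56596114 224.84528689] 0.1720290746188033 -0.0011742167200026188
```

View pics/s1.png

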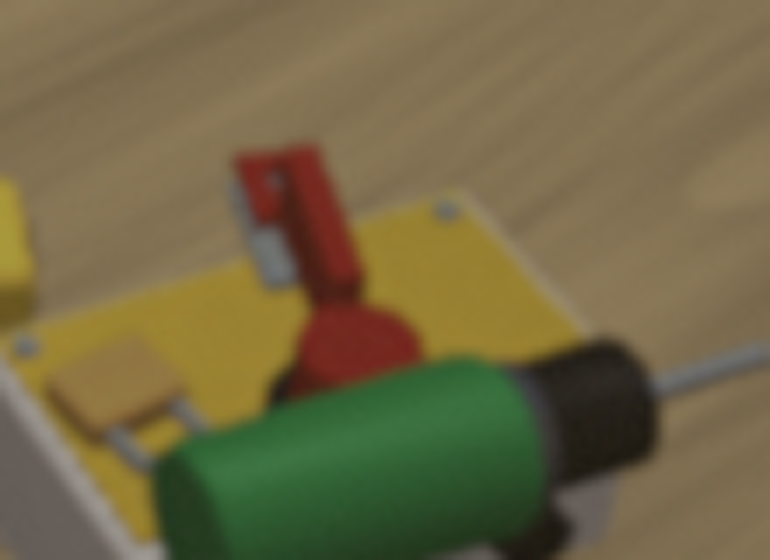

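The top view puts the handle hole 0.2 mm from the hasp hole. In the scene view the tab (hole near (270,180)) lies over the hasp, the drill and padlock haven't moved, and the robot is clear, so I'm handing in.

```bash
python3 -c "
from bench import ctrl
print(ctrl.finish_job())"
```

```text
the job is handed in; nothing more can be done
None
```

I pressed blue, yellow and red in that order, each to its stop, and swung the handle to off; the last picture put its hole about 0.2 mm from the hasp hole. Nothing else moved that I could see, and the job is handed in, with no verdict returned.

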